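# Lay out the setting rings by size beside the comparator

## Task

Lay the four steel ring gauges out flat on the rack's four black seats, one centred on each seat, in order of size: the smallest on the seat next to the dial comparator, the largest on the seat farthest from it. Leave the solid test disc where it lies.

Things in the scene. Friction and masses are not known exactly. Their poses are not given: they have to be found in the camera images.
- ring_s: the smallest ring gauge: a plain steel ring, outside diameter 30 mm, bore 15 mm, 18 mm high, lying flat and loose on the bench; origin at the centre of its underside, z up
- ring_m: the second smallest ring gauge: a plain steel ring, outside diameter 40 mm, bore 20 mm, 20 mm high, lying flat and loose on the bench; origin at the centre of its underside, z up
- ring_l: the second largest ring gauge: a plain steel ring, outside diameter 50 mm, bore 25 mm, 22 mm high, lying flat and loose on the bench; origin at the centre of its underside, z up
- ring_xl: the largest ring gauge: a plain steel ring, outside diameter 60 mm, bore 30 mm, 24 mm high, lying flat and loose on the bench; origin at the centre of its underside, z up
- test_disc: a solid steel hardness test disc without a bore, 55 mm across and 15 mm high, loose among the rings, not one of the ring gauges; origin at the centre of its underside
- seat_a: the first of the four alike black rubber seats in a row along the rack, counted always from the robot's right (-y) to its left: a flat round pad of 66 mm across and 6 mm high, fixed on the rack, a flat aluminium strip 310 x 78 mm and 12 mm high, so its top is 18 mm above the bench; origin at the centre of the pad's underside, 12 mm above the bench; the seats lie about 75 mm apart
- seat_b: the second of the four alike black rubber seats in a row along the rack, counted always from the robot's right (-y) to its left: a flat round pad of 66 mm across and 6 mm high, fixed on the rack, a flat aluminium strip 310 x 78 mm and 12 mm high, so its top is 18 mm above the bench; origin at the centre of the pad's underside, 12 mm above the bench; the seats lie about 75 mm apart
- seat_c: the third of the four alike black rubber seats in a row along the rack, counted always from the robot's right (-y) to its left: a flat round pad of 66 mm across and 6 mm high, fixed on the rack, a flat aluminium strip 310 x 78 mm and 12 mm high, so its top is 18 mm above the bench; origin at the centre of the pad's underside, 12 mm above the bench; the seats lie about 75 mm apart
- seat_d: the fourth of the four alike black rubber seats in a row along the rack, counted always from the robot's right (-y) to its left: a flat round pad of 66 mm across and 6 mm high, fixed on the rack, a flat aluminium strip 310 x 78 mm and 12 mm high, so its top is 18 mm above the bench; origin at the centre of the pad's underside, 12 mm above the bench; the seats lie about 75 mm apart
- comparator: the dial comparator: grey base 75 x 70 mm and 22 mm high, steel column and black head with a round white dial, 170 mm high in all, fixed on the bench beyond one end of the rack (which end varies; a low dark V-block of 38 mm height stands beyond the other), about 118 mm from the nearest seat; origin at the centre of its underside
Mind the look-alikes: they are no part of the job. What is shaped like the comparator but purple is not meant.

How it is judged:
By the outcome, as a careful person would: the job done as asked, in the order asked, and still so for the second after the job is handed in, with the robot touching nothing.
It also fails if it takes over 106 s, if anything falls off the work surface, if the arm or the gripper's body presses on something with over 40 N, if the wrist force passes 120 N, or if a joint passes its speed limit or range.

## Robot

A 6-joint arm with a two-finger parallel gripper is mounted at the origin on the work surface. World frame = base frame: x ahead of the robot, y to its left, z up, the work surface at z = 0. Lengths are in m, angles in rad, forces in N, time in s.
With the tool pointing down it reaches from about 0.35 to 0.725 m from the base axis. Payload 6 kg.
Tool frame: the origin (TCP) lies midway between the tips of the shut fingers; the grasp point (between the pads) lies 19 mm behind it; z points along the fingers, y is the direction in which the jaws open and shut (so a half turn about z gives the same grasp; the last joint's range is limited). The gripper opens to 85 mm and grips with 20 to 120 N. Pads are 22 mm wide; open, the fingers measure 114 mm over their backs; the gripper's body (76 mm by 85 mm) begins 54 mm behind the grasp point. The pads swing forward as they close: fully open they stand 13 mm farther back than shut.
Start: joints at [0.334, 0.04, 0.085, 0, -1.615, -0.334], TCP at [0.6, 0, 0.231] pointing down, gripper open.
Joint ranges: [-2.56, 2.56], [-1.29, 2.01], [-1.08, 1.49], [-3.29, 1.98], [-2.81, -0.18], [-2.99, 2.99]. Speed limits (rad/s): [2.57, 2.57, 3.01, 3.14, 3.14, 3.14].

## Interface

Orientations are given as a unit quaternion [w, x, y, z].
In Python, from workcell import movep, move_l, move_joints, command_gripper, wait, solve_ik, state, camera, MotionError, close_job gives the robot as it stands. The module is installed in compiled form; this text tells all that it offers. Calls block until the motion is done:
- movep(position, orientation): joint-space move of the TCP to a pose.
- move_l(position, v=0.15, rotation=None, f_stop=None): straight line of the TCP; rotation=None keeps the orientation; v is the mean speed in m/s. With f_stop (N) it stops when the force on the tool has changed by that much, and returns True; else False.
- move_joints(angles): joint-space move.
- command_gripper(opening, strength=None): finger opening in m; strength is the grip in N (None keeps the last); returns when the fingers have stopped.
- wait(seconds).
- solve_ik(position, orientation): joint angles nearest the present ones, or None.
- state(): the state.
- camera(name): name is "scene" or "side" or "wrist"; returns a dict with "image" (420x560x3 uint8, blue, green, red), "mtx" (3x3 intrinsics, pixels), "dist_coeffs" ([k1, k2, p1, p2, k3] as OpenCV has them; the pictures are not rectified), "T" (4x4, takes a point from camera to world coordinates). Camera axes: x right, y up, looking along -z (the intrinsics and any distortion apply to the point x, -y, -z); pixel columns grow to the right and rows downward; lengths in m; the calibration is good to about 2 mm. A picture is of the moment at which its call begins. There is no depth.
A pose or a line that the arm cannot do raises MotionError and nothing moves.
- close_job(): hands the job in, once; it reports no verdict.
The state is a dict: "time": time; "q": joint angles; "joint_vel": joint speeds; "tau": joint torques, N m; "eef_pos": TCP position; "ee_rot": TCP orientation; "contact_force": force on the tool from outside, world axes, zero at the start; "torque": the same for the moment, N m; "opening": finger opening in m.
Only numpy, scipy, OpenCV 4.12 (cv2) and the standard library are available. Lean on these libraries where they do the work, as an engineer would, in place of code of your own. Each camera call takes 0.05 s, during which the arm holds its last target. There are 200 camera calls.

## Working session

There is one attempt and no reset: what is moved stays moved. The work goes in short steps, each a Python script; the robot and the scene stay as the last script left them, time stands still between calls to the robot, and variables do not carry over. Pictures are saved under pics/ and viewed, about 12 in all and at most 16, crops included, and the job is handed in when it is done.

```bash
mkdir -p pics; ls
python3 - <<'E'
from workcell import *
import cv2
for n in("scene","side"):
    c=camera(n); cv2.imwrite(f"pics/{n}0.png",c["image"]); print(n,c["mtx"].tolist(),c["dist_coeffs"],c["T"].round(4).tolist())
print(state())
E
```

```text
pics
scene [[495.822708775287, 0.0, 276.31738478558236], [0.0, 495.822708775287, 215.229150213146], [0.0, 0.0, 1.0]] [0.04460538 0.         0.         0.         0.        ] [[-0.5412, -0.4976, 0.6779, 1.2966], [0.8408, -0.3129, 0.4416, 0.4081], [-0.0076, 0.809, 0.5878, 0.7082], [0.0, 0.0, 0.0, 1.0]]
side [[448.88183444687047, 0.0, 279.74125340663613], [0.0, 448.88183444687047, 207.78907974743285], [0.0, 0.0, 1.0]] [-0.06779795  0.          0.          0.          0.        ] [[0.861, 0.3027, -0.4087, 0.1564], [-0.5085, 0.5012, -0.7001, -0.7453], [-0.0071, 0.8106, 0.5855, 0.6033], [0.0, 0.0, 0.0, 1.0]]
{'time': 0.1, 'q': array([ 3.33704601e-01,  4.07716795e-02,  8.39286080e-02, -4.19532401e-04,
       -1.61550694e+00, -3.33716856e-01]), 'joint_vel': array([-7.00821324e-05, -1.21733138e-03,  1.80710266e-03, -2.16818076e-05,
       -1.83304022e-03, -3.60130803e-04]), 'tau': array([-5.15327309e-03, -3.69345725e+01,  3.48282552e+01,  6.95181236e+00,
       -4.58455834e-03,  1.14540936e-05]), 'eef_pos': array([5.99707380e-01, 8.13086142e-05, 2.30375095e-01]), 'ee_rot': array([ 6.07464462e-04,  7.07108734e-01, -7.07104370e-01, -5.27627294e-04]), 'contact_force': array([ 0.17261078, -0.23287731,  0.33455594]), 'torque': array([ 0.01840737, -0.00610635,  0.02351204]), 'opening': 0.08563132021005875}
```

View pics/scene0.png

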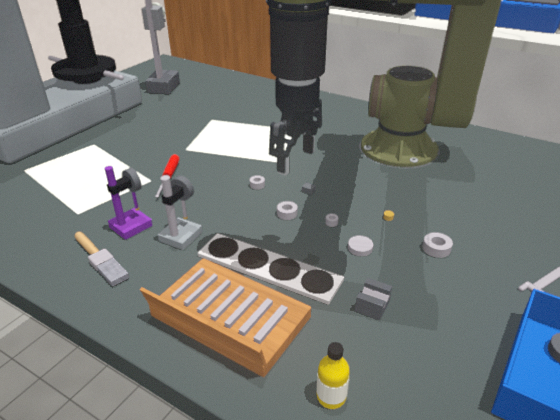

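View pics/side0.png

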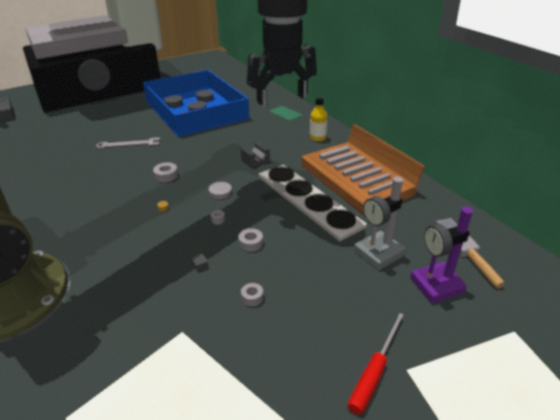

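Scene shows the grey comparator at (180,235), with the purple look-alike at (125,215). Seats are at (223,247), (253,258), (285,269) and (318,281), and the V-block is at (375,300). Ring candidates are (258,182), (288,210), (332,219) and (437,244). The boreless disc is at (360,245). There is also a small grey nut or cube at (308,188) and round things in the blue tray. I'll rectify both views to a metric plane to check the sizes.

```bash
cat > h.py <<'E'
from workcell import *
import numpy as np, cv2
F=np.diag([1.,-1,-1])
def project(c,P):
    T=c["T"]; R=F@T[:3,:3].T
    return cv2.projectPoints(np.float64(P).reshape(-1,1,3),cv2.Rodrigues(R)[0],-R@T[:3,3],c["mtx"],c["dist_coeffs"])[0].reshape(-1,2)
def ray(c,uv,z):
    n=cv2.undistortPoints(np.float64(uv).reshape(-1,1,2),c["mtx"],c["dist_coeffs"]).reshape(-1,2)
    d=np.c_[n[:,0],-n[:,1],-np.ones(len(n))]@c["T"][:3,:3].T; o=c["T"][:3,3]
    return o+d*((z-o[2])/d[:,2])[:,None]
def ortho(c,z,x0,x1,y0,y1,mm=1.):
    s=mm/1000; xs=np.arange(x1,x0,-s); ys=np.arange(y1,y0,-s)   # rows: x down, cols: y to the right decreasing
    Y,X=np.meshgrid(ys,xs); uv=project(c,np.stack([X,Y,0*X+z],-1)).reshape(*X.shape,2).astype(np.float32)
    return cv2.remap(c["image"],uv[...,0],uv[...,1],cv2.INTER_LINEAR)
E
python3 - <<'E'
from h import *
import pickle
C={n:camera(n) for n in("scene","side")}; pickle.dump(C,open("c0.pkl","wb"))
for n in C:
    o=ortho(C[n],.02,.3,.8,-.42,.33); 
    for k in range(0,750,50):
        cv2.putText(o,f"{.33-k/1000:.2f}",(k,10),0,.35,(0,255,255)); o[::,k]=o[:,k]//2
    for k in range(0,500,50): cv2.putText(o,f"{.8-k/1000:.2f}",(0,k+4),0,.35,(0,255,255)); o[k]//=2
    cv2.imwrite(f"pics/o_{n}.png",o)
E
```

```text
(no output)
```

View pics/o_scene.png

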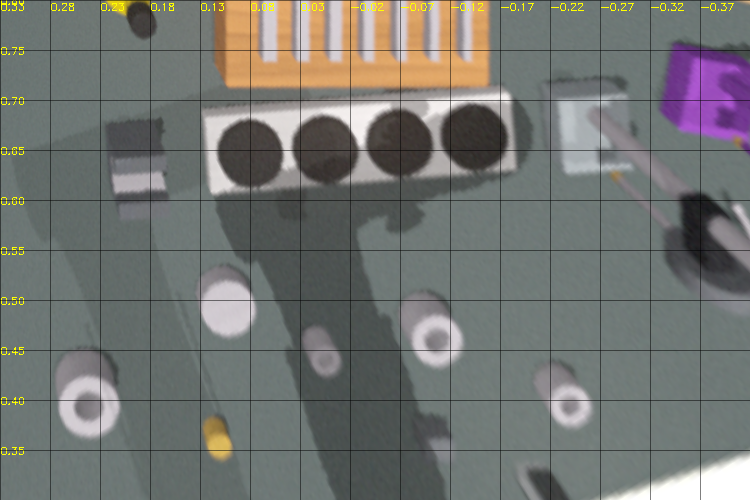

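View pics/o_side.png

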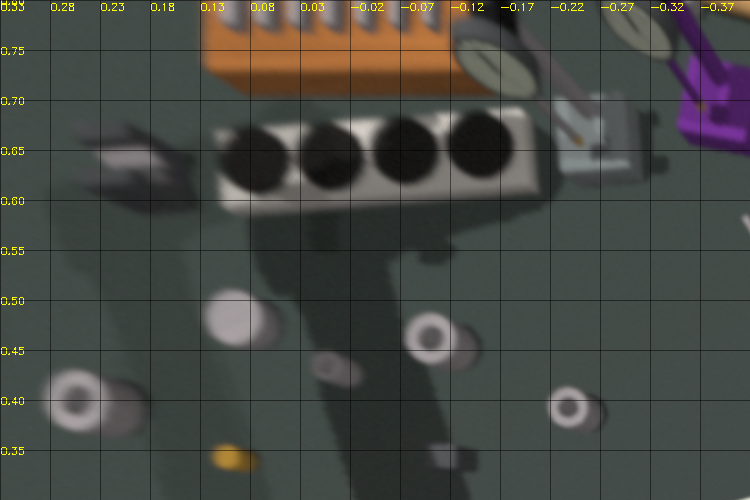

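Both views give the same layout. Ring diameters read about 60 (y .25), 50 (y -.10), 40 (y -.23) and 30 mm (y .01), the disc is the boreless one, and the comparator is on the -y side. The two cameras disagree by 5–12 mm, so I'll use the wrist camera as a third source.

Run:
```python
from h import *
import pickle
D=[0,.70710678,-.70710678,0]; W=[]
for p in [(.56,-.03,.30),(.46,-.17,.25),(.46,.2,.25)]:
    try: movep(p,D); wait(.2); W.append(camera("wrist")); print(state()["eef_pos"].round(4),W[-1]["T"].round(3).tolist(),W[-1]["dist_coeffs"])
    except MotionError as e: print(p,e)
pickle.dump(W,open("w.pkl","wb")); print(state()["time"])
cv2.imwrite("pics/w.png",cv2.resize(np.hstack([w["image"] for w in W]),None,fx=.47,fy=.47))
O=np.vstack([ortho(w,.02,.33,.73,-.3,.3,1.5) for w in W[:1]]+[np.hstack([ortho(W[1],.02,.33,.53,-.3,0,1.5),ortho(W[2],.02,.33,.53,0,.3,1.5)])])
cv2.imwrite("pics/wo.png",O)
```

```text
[ 0.5599 -0.0298  0.2986] [[-1.0, -0.002, 0.004, 0.56], [0.001, -0.945, -0.327, -0.115], [0.004, -0.327, 0.945, 0.441], [0.0, 0.0, 0.0, 1.0]] [0.00448405 0.         0.         0.         0.        ]
[ 0.4606 -0.1694  0.25  ] [[-1.0, -0.0, 0.002, 0.46], [-0.0, -0.945, -0.327, -0.254], [0.002, -0.327, 0.945, 0.392], [0.0, 0.0, 0.0, 1.0]] [0.00448405 0.         0.         0.         0.        ]
[0.4603 0.1993 0.2501] [[-1.0, -0.003, 0.001, 0.46], [0.002, -0.945, -0.327, 0.114], [0.001, -0.327, 0.945, 0.392], [0.0, 0.0, 0.0, 1.0]] [0.00448405 0.         0.         0.         0.        ]
3.5167
```

View pics/w.png

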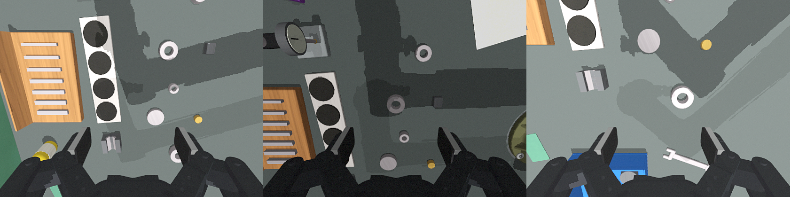

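The first wrist picture shows seats at strip-scaled (95,35), (100,60), (103,87) and (106,115), with rings at (168,50), (174,89) and (176,155). The second shows ring m at (424,53) and the third ring xl at (682,98). Next I'll fit kernels of the known radii in each rectified view.

```bash
cat >> h.py <<'E'
S0={"a":(.66,-.147),"b":(.655,-.072),"c":(.65,.002),"d":(.645,.076)}
R0={"s":(.437,.007),"m":(.395,-.237),"l":(.46,-.10),"xl":(.397,.247)}
DIM={"s":(.030,.015,.018),"m":(.040,.020,.020),"l":(.050,.025,.022),"xl":(.060,.030,.024)}
def kern(parts,R,s):
    n=int(R/s)+3; y,x=np.mgrid[-n:n+1,-n:n+1]*s; r=np.hypot(x,y); k=np.zeros(r.shape)
    for a,b,w in parts:
        m=(r>=a)&(r<b); k[m]+=w/m.sum()
    return k
def fit(c,p,z,parts,rad=.02,s=.0005):
    R=parts[-1][1]; w=rad+R+.004; x1,y1=p[0]+w,p[1]+w
    g=cv2.cvtColor(ortho(c,z,p[0]-w,x1,p[1]-w,y1,s*1000),cv2.COLOR_BGR2GRAY).astype(np.float64)
    q=cv2.filter2D(g,-1,kern(parts,R,s),borderType=cv2.BORDER_REPLICATE); b=int((w-rad)/s); q=q[b:-b,b:-b]
    i,j=np.unravel_index(q.argmax(),q.shape); return np.array([x1-(i+b)*s,y1-(j+b)*s,q.max()])
def fitring(c,n,p,z0=0,rad=.02):
    D,d,h=DIM[n]; e=.001; return fit(c,p,z0+h,[(0,d/2-e,-.7),(d/2+e,D/2-e,1),(D/2+e,D/2+.003,-.3)],rad)
def fitseat(c,p,rad=.015): return fit(c,p,.018,[(0,.032,-1),(.034,.037,1)],rad)
E
python3 - <<'E'
from h import *
import pickle
C=pickle.load(open("c0.pkl","rb")); W=pickle.load(open("w.pkl","rb"))
C.update({f"w{i}":w for i,w in enumerate(W)})
for k,p in list(S0.items())+list(R0.items()):
    for n,c in C.items():
        u=project(c,[[*p,.02]])[0]
        if not(25<u[0]<535 and 25<u[1]<(300 if n[0]=="w" else 400)): continue
        print(k,n,fitseat(c,p).round(4) if k in S0 else fitring(c,k,p).round(4))
E
```

```text
a scene [ 0.6625 -0.145  99.2764]
a side [ 0.6565 -0.148  72.3229]
a w0 [ 6.560000e-01 -1.465000e-01  1.735728e+02]
a w1 [  0.6555  -0.1485 147.38  ]
b scene [ 6.565000e-01 -6.950000e-02  1.006435e+02]
b side [ 0.6505 -0.0725 71.0866]
b w0 [ 6.50500e-01 -7.20000e-02  1.81225e+02]
b w1 [ 6.495000e-01 -7.350000e-02  1.459859e+02]
c scene [6.505000e-01 4.500000e-03 1.052883e+02]
c side [6.44000e-01 1.00000e-03 7.06076e+01]
c w0 [6.440000e-01 2.500000e-03 1.858646e+02]
c w1 [ 6.43500e-01 -5.00000e-04  7.09618e+01]
d scene [6.460000e-01 7.950000e-02 1.145941e+02]
d side [ 0.639   0.0755 63.9143]
d w0 [6.400000e-01 7.700000e-02 1.764374e+02]
d w2 [6.390000e-01 7.900000e-02 1.607328e+02]
s scene [4.37500e-01 3.50000e-03 1.86371e+01]
s side [4.3500e-01 6.0000e-03 8.5391e+00]
s w0 [4.35000e-01 4.00000e-03 8.70263e+01]
s w1 [4.35000e-01 3.00000e-03 9.42082e+01]
m scene [ 0.3945 -0.2395 51.8859]
m side [ 0.393  -0.238  61.0586]
m w1 [  0.392   -0.2395 103.448 ]
l scene [ 0.462  -0.105  61.3644]
l side [ 0.461  -0.1025 57.6029]
l w0 [ 4.6000e-01 -1.0500e-01  1.2527e+02]
l w1 [ 0.46   -0.106  46.1749]
xl scene [ 0.399   0.2425 69.9506]
xl side [ 0.398   0.2465 45.8118]
xl w2 [  0.397    0.243  117.2728]
```

The wrist fits are consistent: seats 75.4 mm apart, and rings agree to within 1–2 mm. In the fit I trust, seat_a is next to the comparator, so the assignment is s→a, m→b, l→c, xl→d. I'll start with xl.

```bash
cat >> h.py <<'E'
SEAT={"a":(.656,-.1475),"b":(.650,-.0725),"c":(.644,.002),"d":(.6395,.0775)}
RING={"s":(.435,.0035),"m":(.392,-.2395),"l":(.460,-.105),"xl":(.397,.243)}
def yaw(a):
    c,s=np.cos(a/2),np.sin(a/2); r=.70710678
    return [0,r*(c+s),r*(s-c),0]   # qz(a)*[0,r,-r,0]
Q=yaw(.0745)
def pick(n,p,zb=0,lift=.11):
    D=DIM[n][0]; command_gripper(min(D+.022,.085)); movep((*p,zb+.09),Q)
    hit=move_l((*p,zb+.003),v=.12,f_stop=12); command_gripper(D-.006,60); s=state()
    print("pick",n,"hit",hit,"open",round(s["opening"],4),s["eef_pos"].round(4),"t",round(s["time"],1))
    move_l((*p,zb+lift),v=.15); print(" lifted open",round(state()["opening"],4))
def place(n,p,zb=.018,lift=.11):
    D=DIM[n][0]; movep((*p,zb+lift-.02),Q); move_l((*p,zb+.013),v=.12)
    hit=move_l((*p,zb+.002),v=.03,f_stop=6); s=state(); print("place",n,"hit",hit,s["eef_pos"].round(4))
    command_gripper(D+.008); wait(.1); print(" open",round(state()["opening"],4)); move_l((*p,zb+lift),v=.15); print(" t",round(state()["time"],1))
E
python3 - <<'E'
from h import *
pick("xl",RING["xl"]); place("xl",SEAT["d"])
movep((.56,-.03,.30),Q); wait(.2); c=camera("wrist"); cv2.imwrite("pics/w1.png",c["image"])
print("xl",fitring(c,"xl",SEAT["d"],.018),[fitseat(c,SEAT[k]).round(4) for k in "abc"],state()["time"])
E
```

```text
pick xl hit False open 0.0585 [0.3979 0.2437 0.0049] t 5.7
 lifted open 0.0586
place xl hit True [0.6402 0.0777 0.023 ]
 open 0.0678
 t 10.1
xl [6.39000000e-01 7.70000000e-02 1.14427015e+02] [array([ 6.565000e-01, -1.470000e-01,  1.720039e+02]), array([ 6.505000e-01, -7.200000e-02,  1.808033e+02]), array([6.440000e-01, 2.000000e-03, 1.853413e+02])] 11.1917
```

View pics/w1.png

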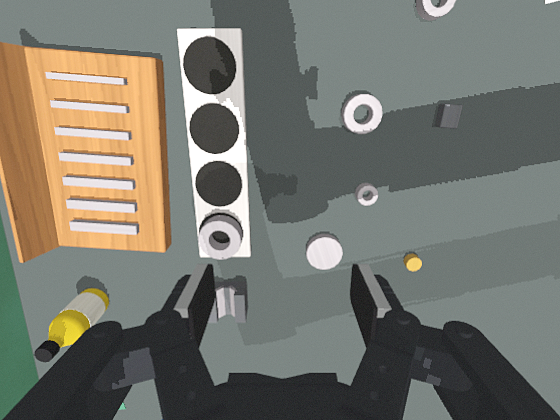

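Ring xl sits on seat_d at pixel (221,236), within about 1 mm of centre. Continuing with the other three.

Run:
```python
from h import *
for n,k in (("l","c"),("m","b"),("s","a")):
    pick(n,RING[n])
    if state()["opening"]<DIM[n][0]-.004: print("missed"); break
    place(n,SEAT[k])
movep((.56,-.03,.30),Q); wait(.2); c=camera("wrist"); cv2.imwrite("pics/w2.png",c["image"])
for n,k in zip(("s","m","l","xl"),"abcd"): print(n,fitring(c,n,SEAT[k],.018).round(4),"seat",SEAT[k])
cv2.imwrite("pics/o2.png",ortho(c,.03,.58,.72,-.2,.13,.5)); cv2.imwrite("pics/s2.png",camera("side")["image"][120:300,200:480].repeat(2,0).repeat(2,1)); print(state()["time"])
```

```text
pick l hit False open 0.0475 [ 0.4611 -0.105   0.0045] t 13.6
 lifted open 0.0472
place l hit True [0.6447 0.0022 0.0226]
 open 0.058
 t 17.7
pick m hit False open 0.0374 [ 0.3929 -0.2397  0.0043] t 20.4
 lifted open 0.0374
place m hit True [ 0.6506 -0.0724  0.0224]
 open 0.0483
 t 24.9
pick s hit False open 0.0276 [0.4359 0.0037 0.0043] t 27.2
 lifted open 0.0271
place s hit True [ 0.6566 -0.1475  0.0224]
 open 0.038
 t 31.5
s [ 6.545000e-01 -1.470000e-01  1.574872e+02] seat (0.656, -0.1475)
m [ 6.485000e-01 -7.250000e-02  1.612995e+02] seat (0.65, -0.0725)
l [6.425000e-01 1.000000e-03 1.295242e+02] seat (0.644, 0.002)
xl [6.385000e-01 7.700000e-02 1.145167e+02] seat (0.6395, 0.0775)
32.7417
```

View pics/w2.png

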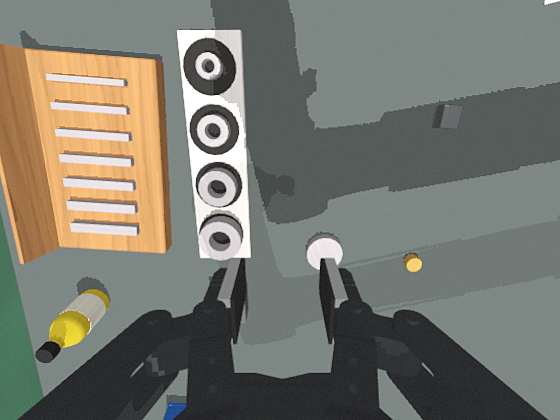

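View pics/s2.png

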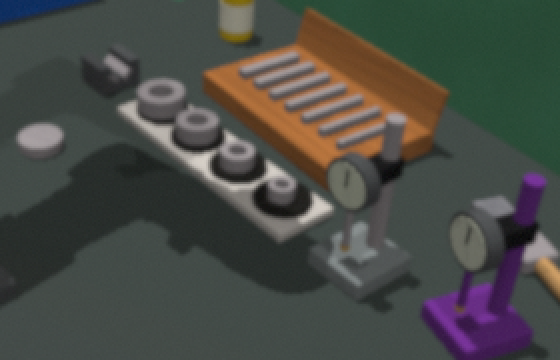

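All four rings lie flat and centred to within about 1.5 mm. They grow in size away from the grey comparator, and the disc has not moved.

```bash
python3 -c "
from workcell import *
wait(.3);close_job()"
```

```text
the job is handed in; nothing more can be done
```

I laid all four ring gauges flat on the seats, smallest by the grey comparator: s on seat_a, m on seat_b, l on seat_c and xl on seat_d. The job was handed in at about 33 s of the 106 s allowed.

- **Placement:** a last wrist-camera fit puts each ring 1–2 mm from its seat centre. The last side picture shows them flat and in the right order.
- **Test disc:** it still lies where it was, and nothing else was moved.
- **Force and grip:** no descent onto a ring met unexpected force. Each placing stopped on light contact, and no grasp slipped.
- **Disagreement:** the scene camera read the seat positions about 6–7 mm off from the side and wrist cameras. I went by the wrist camera, and the placements came out consistent with it.

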